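# Rebuild the ball check valve of a dosing pump

## Task

Build up the check valve on the pump port, each part fully home on the one below: first the steel seat ring, then on its hole the end ball from the sloped ball track, then the open guide sleeve over the ball, and last the cap with the outlet stub. Take only the ball at the stop, so that the next one rolls down to the stop and the others stay on the track, and do not shift the small beaker or the dropper bottle.

Things in the scene. Friction and masses are not known exactly. Their poses are not given: they have to be found in the camera images.
- port: Fixed round aluminium pump port, 68 mm diameter, flat top face at 30 mm, with a central locating boss 36 mm in diameter and 6 mm high (top at 36 mm, rim chamfered 2.5 mm); four small screws on the face. Origin: centre of its underside on the worktop; z up.
- seat: Loose steel seat ring, upright, 50 mm outside, 32 mm high, 0.15 kg: below, a 40 mm socket 8 mm deep that drops over the port's boss; shoulder 26 mm up; above it a chamfered boss 36 mm wide, 6 mm high, with a 20 mm hole on whose rim the ball rests, its centre 42 mm above the ring's underside. Origin: centre of underside; z up. Home with its underside on the port's face.
- sleeve: Loose guide sleeve, upright: plain open grey plastic tube, 50 mm outside, 40 mm bore right through, 44 mm high, 0.09 kg, both ends alike. Origin: centre of underside; z up. It goes over the ball and the seat ring's boss; home with its underside on the ring's shoulder, 26 mm above the ring's underside. The ball is then inside, its top 13 mm below the sleeve's top edge.
- cap: Loose cap, solid grey plastic, 0.09 kg, standing on its plug: plug 36 mm wide, 8 mm high, chamfered; round head 50 mm wide from 8 to 32 mm; central outlet stub 16 mm wide up to 46 mm. Origin: centre of the plug's underside; z up. The plug drops into the sleeve's bore; home with the head on the sleeve's top edge, origin 36 mm above the sleeve's underside.
- track_stop (a point): Centre of the ball at the low end of the fixed sloped ball track, 70 mm up; x uphill along the track (level), y across, z up. Two steel rails on a spine, rising 7 degrees; rail tops 12 mm below the ball centres, rails within 13 mm of the middle, sides open, so grip a ball across the track (along y). Stop plate 20 mm wide, to 6 mm above the ball's centre. Foot plate 50 x 90 mm.
- ball_1_center (a point): bright steel ball of 30 mm diameter; this point is its centre (its axes mean nothing). This is the end ball, at the stop at the start; the one to take, 0.06 kg. When setting it on the seat ring hold it by the fingertips, as the ring's boss lies 10 mm and its shoulder 16 mm below the seated ball's centre.
- ball_2_center (a point): bright steel ball of 30 mm diameter; this point is its centre (its axes mean nothing). Second in the row, touching the end ball, 30 mm uphill; rolls to the stop by itself when the end ball is lifted away.
- ball_3_center (a point): bright steel ball of 30 mm diameter; this point is its centre (its axes mean nothing). Third in the row, 60 mm uphill of the end ball at the start; follows the second. It stays on the track.
- small_beaker: Bystander: small loose empty glass beaker, 47 mm wide, 54 mm over the spout, 58 mm high. Origin: centre of its underside. To be left where it stands (not shifted by more than 20 mm).
- dropper: Bystander: small loose brown dropper bottle with a black collar and rubber teat, 37 mm diameter, 86 mm high. Origin: centre of its underside. To be left where it stands (not shifted by more than 20 mm).
Things that resemble listed ones, but are neither listed nor needed, are in the scene too. Leave any pink or red look-alike of the sleeve alone.

How it is judged (in metres and radians):
On the way, in this order (a step that is already met when the one before it is completed fails the run):
1. the seat ring is home on the pump port (horizontal distance between seat and port below 0.005 m and z of seat in the frame of port between 0.027 and 0.033 m and angle between seat's own z axis and vertical below 0.06 rad), for 0.2 s.
2. the end ball rests on the seat ring's hole (all of step 1 and horizontal distance between ball_1_center and seat below 0.005 m and z of ball_1_center in the frame of seat between 0.037 and 0.047 m), for 0.2 s.
3. the guide sleeve is home over the ball on the seat ring (all of step 2 and horizontal distance between sleeve and seat below 0.005 m and z of sleeve in the frame of seat between 0.023 and 0.029 m and angle between sleeve's own z axis and vertical below 0.06 rad), for 0.2 s.
4. the cap is home on the sleeve (all of step 3 and horizontal distance between cap and sleeve below 0.005 m and z of cap in the frame of sleeve between 0.033 and 0.039 m and angle between cap's own z axis and vertical below 0.06 rad), for 0.2 s.
At the end, for the whole second after the job is handed in: Seat ring, sleeve and cap upright within 0.06 rad, each within 5 mm sideways and 3 mm in height of home on the part below; end ball within 5 mm of its rest on the seat ring; second ball within 5 mm of the stop point, third within 36 mm of it; all below 0.02 m/s (all of step 4 and distance between ball_2_center and track_stop below 0.005 m and distance between ball_3_center and track_stop below 0.036 m and linear speed of each of seat, sleeve, cap, ball_1, ball_2 below 0.02 m/s); the robot touches nothing.
It fails at once if the small beaker is shifted by more than 20 mm (distance of small_beaker from where it was at the start of the episode above 0.02 m).
It fails at once if the dropper bottle is shifted by more than 20 mm (distance of dropper from where it was at the start of the episode above 0.02 m).
It fails at once if the second or third ball is taken off the track (distance between ball_2_center and track_stop above 0.06 m or distance between ball_3_center and track_stop above 0.1 m).
It also fails if it takes over 96 s, if anything falls off the work surface, if the arm or the gripper's body presses on something with over 40 N, if the wrist force passes 120 N, or if a joint passes its speed limit or range.

## Robot

A 6-joint arm with a two-finger parallel gripper is mounted at the origin on a cart in front of the work surface, level with it; the furniture and walls round the work are solid. World frame = base frame: x ahead of the robot, y to its left, z up, the work surface at z = 0. Lengths are in m, angles in degrees, forces in N, time in s.
With the tool pointing down it reaches from about 0.25 to 0.725 m from the base axis. Payload 9.7 kg.
Tool frame: the origin (TCP) lies midway between the tips of the shut fingers; the grasp point (between the pads) lies 19 mm behind it; z points along the fingers, y is the line along which they close (so a half turn about z gives the same grasp; the last joint's range is limited). The gripper opens to 85 mm and grips with 20 to 120 N. Pads are 22 mm wide; open, the fingers measure 114 mm over their backs; the gripper's body (76 mm by 85 mm) begins 54 mm behind the grasp point. The pads swing forward as they close: fully open they stand 13 mm farther back than shut.
Start: joints at [73.339, 4.979, 10.078, 95.1, 0, 90], TCP at [0.158, 0.527, 0.231] pointing down, gripper open.
Joint ranges: [-179.16, 179.16], [-48.56, 103.87], [-65.8, 70.77], [-126.05, 130.52], [-82.76, 87.17], [-180, 180]. Speed limits (degrees/s): [127.2, 127.2, 147.25, 180, 180, 180].

## Interface

Orientations are given as [roll, pitch, yaw] about the fixed x, y, z axes, in that order (R = Rz(yaw) Ry(pitch) Rx(roll)).
In Python, from workcell import * gives the robot as it stands.
- The arm moves only by the tool servo_tool, never from a script. Its argument "moves" is a list of rows, each a list of 4 numbers: the shift along the world's x, y, z in cm, then the turn about the world's z in rad. A call has 1 to 20 rows; each row is the pose to reach, as a shift and turn from the pose commanded when the call began; what a row does not reach only later rows make up. A row lasts 1/12 s, in which the tool goes at most 41.7 mm and 7.16 degrees, less where a joint would pass 70% of its speed; a pose out of reach is approached as far as the arm can. A call with a gripper value outside its range is refused whole. "claw" is the closure, from 0 (fully open) to 1 (shut), set as the call begins (left out, the last holds). The fingers move at their own pace and stop on an object; "force" is the grip in N (left out, the last holds). Time passes only in rows, so rows that repeat a pose let the fingers close. It gives the time, the measured TCP pose, the force, the opening and the grip force at its end, in the units of the state.
- get_obs(): the state, without advancing time (a new reading comes with each control period).
- camera(name): name is "scene" or "side" or "wrist"; returns the picture (400x640x3 uint8, red, green, blue); there is no depth.
- get_calibration(name): a dict with "fx", "fy", "cx", "cy" (pixels), "rvec" (rotation vector, rad) and "tvec" (3), from world to camera coordinates, as OpenCV has them; the wrist camera has in their place "tool_from_camera" (4x4, takes a point from camera to tool coordinates, whose origin is the TCP and whose axes are the flange's). Camera axes: x right, y down, z forward; pixel columns grow to the right and rows downward; lengths in m; the calibration is good to about 2 mm. The wrist camera is an equidistant fisheye: a pixel r from the principal point sees the ray r / f radians off the axis. A picture is of the moment at which its call begins: read the wrist's pose just before it. get_calibration takes no time and is no camera call.
- job_done(): hands the job in; it is judged then, once.
The state is a dict: "time": time; "q": joint angles; "qd": joint speeds; "joint_efforts": joint torques, N m; "ee_pos": TCP position; "tcp_rot": TCP orientation; "wrist_force": force on the tool from outside, world axes, zero at the start; "torque": the same for the moment, N m; "opening": finger opening in m; "grasp_force": force on a finger pad.
Only numpy, scipy, OpenCV 4.12 (cv2) and the standard library are available. Lean on these libraries where they do the work, as an engineer would, in place of code of your own. Each camera call takes 0.05 s, during which the arm holds its last target. There are 200 camera calls.

## Working session

There is one attempt and no reset: what is moved stays moved. The work goes in short steps, Python scripts to look and compute and a tool call to move; the robot and the scene stay as the last step left them, time stands still between calls to the robot, and variables do not carry over. Pictures are saved under pics/ and viewed, at most 14 in all, crops included, and the job is handed in when it is done.

Besides the shell and the picture viewer there is one more tool, called after "Emit:" as name([rows], argument=value, ...), one row to a line, values as JSON. servo_tool: Moves the arm, as the interface text tells. Its arguments: {"type":"object","properties":{"moves":{"type":"array","items":{"type":"array","items":{"type":"number"}}},"claw":{"type":"number"},"force":{"type":"number"}},"required":["moves"]}

```bash
mkdir -p pics; ls; cat > h.py <<'E'
from workcell import *
import numpy as np, cv2
def ray(name,uv,obs=None):
    c=get_calibration(name)
    R,_=cv2.Rodrigues(np.array(c["rvec"],float)); t=np.array(c["tvec"],float).ravel()
    d=np.array([(uv[0]-c["cx"])/c["fx"],(uv[1]-c["cy"])/c["fy"],1.])
    return -R.T@t, R.T@d
def atz(name,uv,z):
    o,d=ray(name,uv); return o+d*(z-o[2])/d[2]
def proj(name,p):
    c=get_calibration(name)
    K=np.array([[c["fx"],0,c["cx"]],[0,c["fy"],c["cy"]],[0,0,1.]])
    return cv2.projectPoints(np.array(p,float).reshape(-1,1,3),np.array(c["rvec"],float),np.array(c["tvec"],float),K,None)[0].reshape(-1,2)
def tri(a,b):
    o1,d1=a;o2,d2=b
    A=np.stack([d1,-d2],1); s=np.linalg.lstsq(A,o2-o1,rcond=None)[0]
    p,q=o1+d1*s[0],o2+d2*s[1]; return (p+q)/2,np.linalg.norm(p-q)
def Rtool(o):
    from scipy.spatial.transform import Rotation as Ro
    return Ro.from_euler('xyz',o["tcp_rot"],degrees=True).as_matrix()
def wray(uv,o):
    c=get_calibration("wrist"); T=np.array(c["tool_from_camera"])
    x,y=uv[0]-c["cx"],uv[1]-c["cy"]; r=np.hypot(x,y); th=r/c["fx"]
    d=np.array([x/r*np.sin(th),y/r*np.sin(th),np.cos(th)]) if r>0 else np.array([0,0,1.])
    R=Rtool(o); return R@T[:3,3]+np.array(o["ee_pos"]), R@T[:3,:3]@d
def watz(uv,o,z):
    a,d=wray(uv,o); return a+d*(z-a[2])/d[2]
def save(n,im,s=1): cv2.imwrite("pics/"+n,cv2.resize(im,None,fx=s,fy=s,interpolation=cv2.INTER_CUBIC)[...,::-1])
E
python3 - <<'E'
from h import *
o=get_obs(); print(o)
for n in("scene","side","wrist"):
    im=camera(n); np.save("pics/%s0.npy"%n,im); save(n+"0.png",im,1.25); print(n,get_calibration(n))
E
```

```text
pics
{'time': 0.0, 'q': array([ 7.33378396e+01,  5.01191485e+00,  1.00338041e+01,  9.50968243e+01,
       -1.60050318e-03,  8.99989624e+01]), 'qd': array([-0.00795542,  0.1170437 ,  0.04080601,  0.0548916 , -0.01595284,
       -0.09383532]), 'joint_efforts': array([-2.07736848e-03, -5.20388103e+01,  4.64807260e+01,  1.60063215e-02,
       -1.00041616e-04, -9.69421983e-07]), 'ee_pos': array([0.15764721, 0.52670138, 0.2305694 ]), 'tcp_rot': array([-1.79925065e+02,  1.59914474e-03,  1.63338879e+02]), 'wrist_force': array([ 0.30130624,  0.53709698, -0.4226718 ]), 'torque': array([ 0.02262671, -0.02314106,  0.06484396]), 'grasp_force': 0.0, 'opening': 0.0855360087465255}
scene {'fx': 371.56307769701095, 'fy': 371.56307769701095, 'cx': 320.17673643657815, 'cy': 196.90432652966277, 'rvec': array([ 2.10540763, -0.63086123,  0.33421851]), 'tvec': array([-0.32676054,  0.30672556,  0.62286744])}
side {'fx': 423.3750969941294, 'fy': 423.3750969941294, 'cx': 310.4230396818986, 'cy': 201.82441755677596, 'rvec': array([ 2.0548457 , -0.65452327,  0.35043849]), 'tvec': array([-0.34061645,  0.29694647,  0.5914296 ])}
wrist {'fx': 309.70691628693146, 'fy': 309.70691628693146, 'cx': 314.3405520961399, 'cy': 206.05426343879003, 'tool_from_camera': array([[ 8.98219127e-05, -9.51543266e-01, -3.07514887e-01,
         7.80816671e-02],
       [ 9.99999800e-01,  2.78210796e-04, -5.68778039e-04,
         1.58260957e-04],
       [ 6.26770874e-04, -3.07514774e-01,  9.51543100e-01,
        -1.43119831e-01],
       [ 0.00000000e+00,  0.00000000e+00,  0.00000000e+00,
         1.00000000e+00]])}
```

View pics/scene0.png

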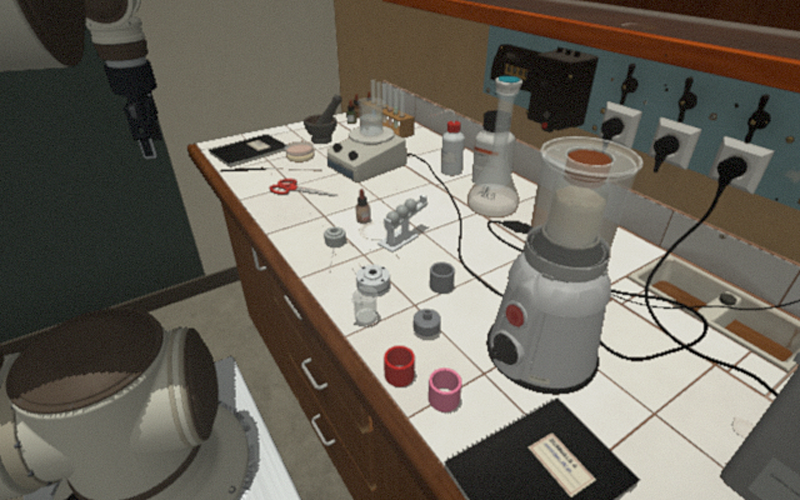

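View pics/wrist0.png

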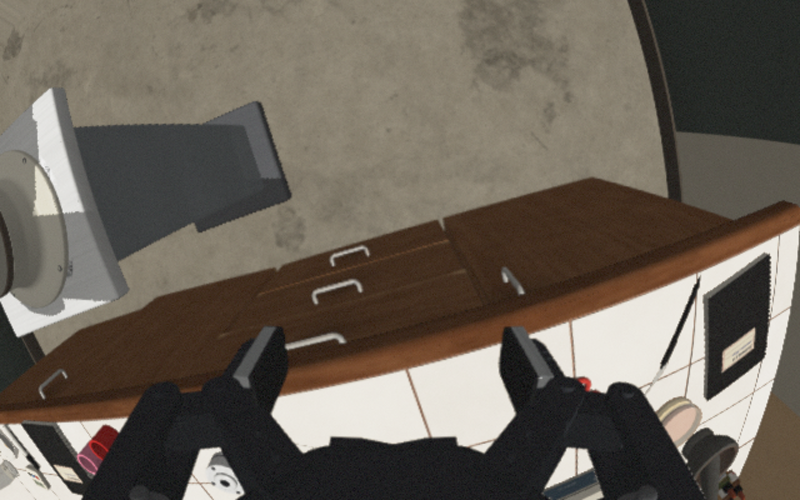

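The scene view (800 px scale) shows the port at (373,278), a small steel ring at (334,236), the track at (405,220), an open grey tube at (442,277), and a stubbed cap at (427,320). It also shows the beaker (366,308), the dropper (362,207) and red and pink tube look-alikes at (399,366) and (445,390). The wrist camera mostly sees the floor.

```bash
python3 - <<'E'
from h import *
a=np.load("pics/scene0.npy")[145:285,245:385]; b=np.load("pics/side0.npy")
save("crop_s.png",a,4.2)
b=b[120:320,200:460]; save("crop_side.png",b,3)
E
```

```text
(no output)
```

View pics/crop_s.png

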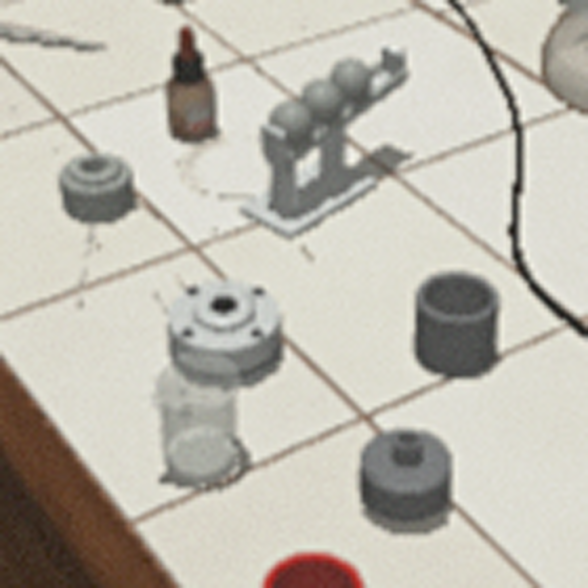

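View pics/crop_side.png

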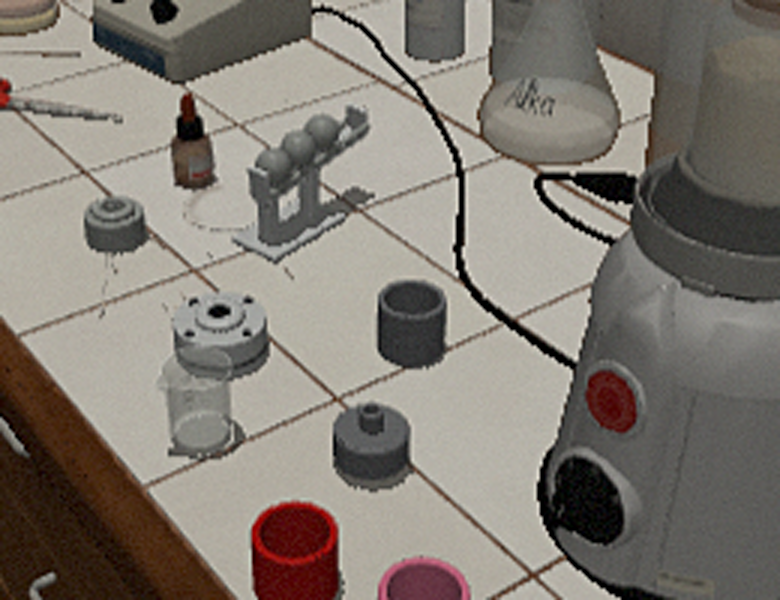

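Candidates for the seat ring: the steel ring (95,185) versus the fixed port (225,330), which has screws. Sleeve: the grey open tube (457,322) versus the red and pink tubes. Cap: the grey stubbed part (405,480). End ball: the lowest one at the stop plate (293,123). The crops confirm these choices.

```bash
python3 - <<'E'
from h import *
P={"seat":((96,165),(112,207),.032),"port":((224,305),(219,311),.036),"sleeve":((457,294),(412,299),.044),"cap":((407,440),(370,410),.046),
"b1":((293,123),(273,166),.070),"b2":((323,100),(299,149),.0737),"b3":((351,78),(322,131),.0773),"dropper_tip":((186,32),(187,98),.086),"beak_bottom":((204,458),(202,435),.0)}
for k,(a,b,z) in P.items():
    ua=(a[0]/4.2-.4+245,a[1]/4.2-.4+145); ub=(b[0]/3-.33+200,b[1]/3-.33+120)
    t,e=tri(ray("scene",ua),ray("side",ub))
    print(k,atz("scene",ua,z).round(4),atz("side",ub,z).round(4),"tri",t.round(3),round(e,4))
E
```

```text
seat [0.4541 0.3681 0.032 ] [0.4538 0.3691 0.032 ] tri [0.45  0.359 0.039] 0.0006
port [0.4454 0.1825 0.036 ] [0.4467 0.1845 0.036 ] tri [0.435 0.164 0.052] 0.0003
sleeve [0.5615 0.107  0.044 ] [0.5616 0.1064 0.044 ] tri [0.565 0.111 0.04 ] 0.0004
cap [0.4608 0.0195 0.046 ] [0.4619 0.0226 0.046 ] tri [ 0.443 -0.003  0.073] 0.0004
b1 [0.5625 0.2882 0.07  ] [0.5632 0.2913 0.07  ] tri [0.546 0.263 0.088] 0.0006
b2 [0.5923 0.2972 0.0737] [0.5928 0.2974 0.0737] tri [0.59  0.294 0.076] 0.0003
b3 [0.6214 0.3063 0.0773] [0.6225 0.3071 0.0773] tri [0.616 0.299 0.083] 0.0006
dropper_tip [0.5519 0.4119 0.086 ] [0.5537 0.4127 0.086 ] tri [0.548 0.402 0.092] 0.0014
beak_bottom [0.3877 0.1092 0.    ] [0.3876 0.1117 0.    ] tri [0.376 0.089 0.022] 0.0009
```

Emit:
servo_tool([
  [29.6, -15.9, 0, -2.56],
  [29.6, -15.9, 0, -2.56],
  [29.6, -15.9, 0, -2.56],
  [29.6, -15.9, 0, -2.56],
  [29.6, -15.9, 0, -2.56],
  [29.6, -15.9, 0, -2.56],
  [29.6, -15.9, 0, -2.56],
  [29.6, -15.9, 0, -2.56],
  [29.6, -15.9, 0, -2.56],
  [29.6, -15.9, 0, -2.56],
  [29.6, -15.9, 0, -2.56],
  [29.6, -15.9, 0, -2.56],
  [29.6, -15.9, 0, -2.56],
  [29.6, -15.9, 0, -2.56],
  [29.6, -15.9, 0, -2.56],
  [29.6, -15.9, 0, -2.56],
  [29.6, -15.9, 0, -2.56],
  [29.6, -15.9, 0, -2.56],
  [29.6, -15.9, 0, -2.56],
  [29.6, -15.9, 0, -2.56],
], claw=0, force=40)

```text
time: 1.82
ee_pos: [0.4844, 0.3178, 0.2309]
tcp_rot: [-176.1, 0.3, 31.4]
wrist_force: [0.2, 0.8, -0.5]
opening: 0.0855
grasp_force: 0.0
```

Emit:
servo_tool([
  [0, 0, 0, 0],
  [0, 0, 0, 0],
  [0, 0, 0, 0],
  [0, 0, 0, 0],
])

```text
time: 2.15
ee_pos: [0.4834, 0.3194, 0.2312]
tcp_rot: [-176.2, 0.3, 31.6]
wrist_force: [-0.2, -1.0, -0.2]
opening: 0.0856
grasp_force: 0.0
```

```bash
python3 - <<'E'
from h import *
o=get_obs(); im=camera("wrist"); save("w1.png",im,1.25); np.save("pics/w1.npy",im); print(o["ee_pos"],o["tcp_rot"],o["q"],o["time"])
E
```

```text
[0.48341108 0.31943327 0.23119253] [-176.18531191    0.27090656   31.63714846] [ 31.58117104   9.33646838  14.79881629  95.73698673   3.8144216
 179.94389893] 2.15
```

View pics/w1.png

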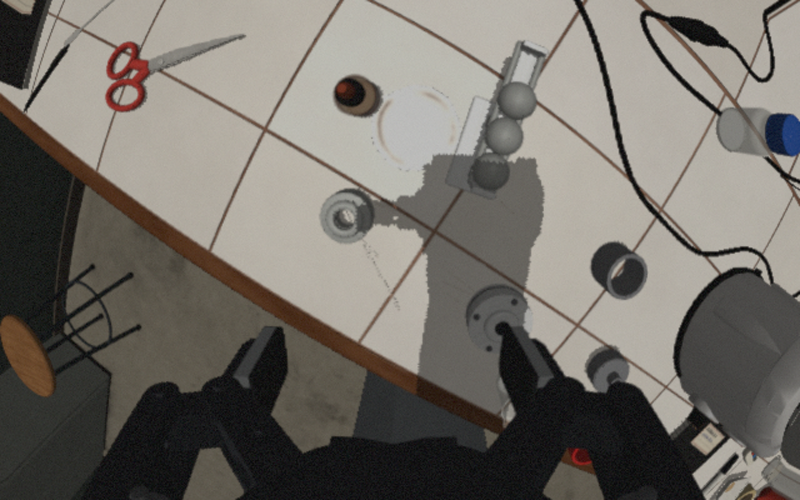

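Emit:
servo_tool([
  [0, 0, 0, 1.57],
  [0, 0, 0, 1.57],
  [0, 0, 0, 1.57],
  [0, 0, 0, 1.57],
  [0, 0, 0, 1.57],
  [0, 0, 0, 1.57],
  [0, 0, 0, 1.57],
  [0, 0, 0, 1.57],
  [0, 0, 0, 1.57],
  [0, 0, 0, 1.57],
  [0, 0, 0, 1.57],
  [0, 0, 0, 1.57],
  [0, 0, 0, 1.57],
])

```text
time: 3.28
ee_pos: [0.4833, 0.3196, 0.2312]
tcp_rot: [-176.2, 0.3, 122.0]
wrist_force: [0.2, 0.1, -0.6]
opening: 0.0856
grasp_force: 0.0
```

```bash
python3 - <<'E'
from h import *
o=dict(ee_pos=[0.48341108,0.31943327,0.23119253],tcp_rot=[-176.18531191,0.27090656,31.63714846])
for k,u,z in [("seat",(346,215),.032),("sleeve",(627,273),.044),("cap",(612,375),.046),("b1",(490,171),.07),("b2",(504,134),.0737),("b3",(517,99),.0773)]:
    print(k,watz((u[0]/1.25-.1,u[1]/1.25-.1),o,z).round(4))
o=get_obs(); print(o["ee_pos"],o["tcp_rot"],o["q"])
E
```

```text
seat [0.4597 0.3705 0.032 ]
sleeve [0.5647 0.1101 0.044 ]
cap [0.4682 0.0361 0.046 ]
b1 [0.5626 0.2907 0.07  ]
b2 [0.5929 0.2983 0.0737]
b3 [0.6213 0.3053 0.0773]
[0.48333921 0.31964367 0.23122086] [-176.16158969    0.26713997  122.00495181] [33.55754026 13.23130912 19.28435523 99.89729864 -0.16252023 91.56699424]
```

Lesson: the last joint ran into its limit and the commanded pose kept a 3.8° tilt. I'll go to the outer reach limit high up, so that best-effort tracking takes the tilt out.

Emit:
servo_tool([
  [0, 0, 8, 0],
  [0, 0, 16, 0],
  [2, 1.3, 24, 0],
  [5, 3.3, 25, 0],
  [8, 5.3, 25, 0],
  [10, 6.6, 25, 0],
  [12, 8, 25, 0],
  [14, 9.3, 25, 0],
  [14, 9.3, 25, 0],
  [14, 9.3, 25, 0],
  [14, 9.3, 25, 0],
  [14, 9.3, 25, 0],
])

```text
time: 4.28
ee_pos: [0.5018, 0.3314, 0.4188]
tcp_rot: [-176.2, 0.3, 121.5]
wrist_force: [-0.5, 0.6, -0.6]
opening: 0.0853
grasp_force: 0.0
```

```bash
python3 - <<'E'
from h import *
o=get_obs(); print(o["ee_pos"],o["tcp_rot"],o["q"],o["time"])
E
```

```text
[0.501803   0.33135187 0.41881254] [-176.24576105    0.26453793  121.52559391] [ 33.50141542  34.04579566  70.76094893 130.47628804  -0.13446736
  91.98890649] 4.2833
```

Emit:
servo_tool([
  [-1, -0.7, 4, 0],
  [-2, -1.3, 8, 0],
  [-3, -2, 12, 0],
  [-3, -2, 12, 0],
  [-3, -2, 12, 0],
  [-3, -2, 12, 0],
])

```text
time: 4.78
ee_pos: [0.4861, 0.3204, 0.4594]
tcp_rot: [179.8, 0.1, 121.5]
wrist_force: [-0.2, -0.1, -0.0]
opening: 0.0853
grasp_force: 0.0
```

```bash
python3 - <<'E'
from h import *
o=get_obs(); print(o["ee_pos"],o["tcp_rot"],o["q"],o["time"])
E
```

```text
[0.4861104  0.32037101 0.459439  ] [1.79813265e+02 1.29847534e-01 1.21504802e+02] [ 33.45351163  30.08896216  70.72206812 130.45089389  -0.13612165
  91.94828141] 4.7833
```

Emit:
servo_tool([
  [-1, 1, -4, 0.1],
  [-2, 3, -8, 0.22],
  [-3, 4.9, -12, 0.34],
  [-3, 4.9, -16, 0.46],
  [-3, 4.9, -20, 0.58],
  [-3, 4.9, -24, 0.7],
  [-3, 4.9, -26, 0.82],
  [-3, 4.9, -26, 0.94],
  [-3, 4.9, -26, 1.06],
  [-3, 4.9, -26, 1.18],
  [-3, 4.9, -26, 1.31],
  [-3, 4.9, -26, 1.31],
  [-3, 4.9, -26, 1.31],
  [-3, 4.9, -26, 1.31],
  [-3, 4.9, -26, 1.31],
])

```text
time: 6.03
ee_pos: [0.4561, 0.3694, 0.1988]
tcp_rot: [179.9, 0.1, -163.6]
wrist_force: [-0.0, -0.4, 0.2]
opening: 0.0855
grasp_force: 0.0
```

```bash
python3 - <<'E'
from h import *
o=get_obs(); im=camera("wrist"); np.save("pics/w2.npy",im); save("w2.png",im,1.25); print(o["ee_pos"],o["tcp_rot"],o["q"],o["time"])
E
```

```text
[0.45609719 0.3693736  0.19876924] [ 1.79865011e+02  9.10086878e-02 -1.63623627e+02] [3.89589788e+01 9.39901316e+00 1.13351732e+01 9.18002916e+01
 8.96900538e-02 2.25826047e+01] 6.0333
```

View pics/w2.png

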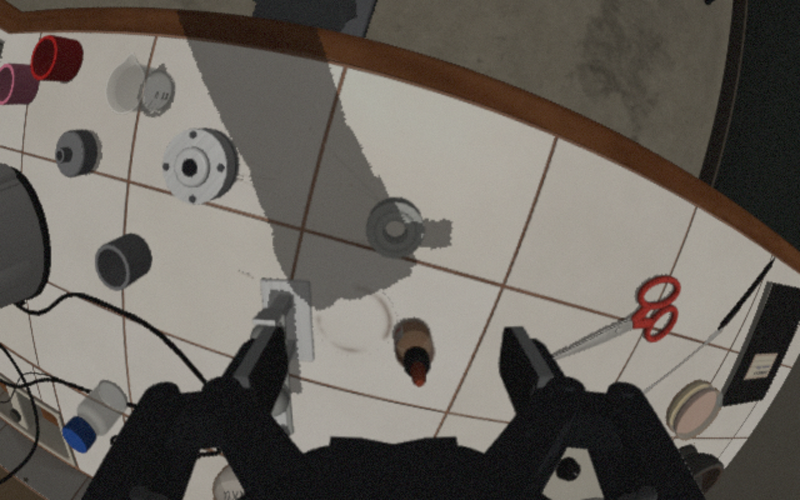

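The wrist view shows the seat hole at (395,228), port hole (190,167), sleeve mouth (117,264) and cap stub (63,154). The dropper is clear of the fingers.

```bash
python3 - <<'E'
from h import *
o=get_obs()
for k,u,z in [("seat",(395,228),.032),("port",(190,167),.036),("sleeve",(117,264),.044),("cap",(63,154),.046)]:
    print(k,watz((u[0]/1.25-.1,u[1]/1.25-.1),o,z).round(4))
E
```

```text
seat [0.4523 0.3699 0.032 ]
port [0.4468 0.1843 0.036 ]
sleeve [0.5568 0.1152 0.044 ]
cap [0.4617 0.0284 0.046 ]
```

Emit:
servo_tool([
  [-0.25, 0, -3, 0],
  [-0.25, 0, -6, 0],
  [-0.25, 0, -9, 0],
  [-0.25, 0, -12, 0],
  [-0.25, 0, -15, 0],
  [-0.25, 0, -17, 0],
  [-0.25, 0, -18.5, 0],
  [-0.25, 0, -19.3, 0],
  [-0.25, 0, -19.7, 0],
  [-0.25, 0, -19.7, 0],
  [-0.25, 0, -19.7, 0],
])

```text
time: 7.0
ee_pos: [0.454, 0.3697, 0.0032]
tcp_rot: [179.8, 0.2, -163.5]
wrist_force: [0.2, 0.6, 0.7]
opening: 0.0854
grasp_force: 0.0
```

Emit:
servo_tool([
  [0, 0, 0, 0],
  [0, 0, 0, 0],
  [0, 0, 0, 0],
  [0, 0, 0, 0],
  [0, 0, 0, 0],
  [0, 0, 0, 0],
  [0, 0, 0, 0],
  [0, 0, 0, 0],
  [0, 0, 0, 0],
  [0, 0, 0, 0],
], claw=0.6, force=40)

```text
time: 7.83
ee_pos: [0.454, 0.3698, 0.0034]
tcp_rot: [179.8, 0.2, -163.4]
wrist_force: [-1.0, -0.5, 5.4]
opening: 0.0485
grasp_force: 41.4
```

Emit:
servo_tool([
  [0, 0, 2, 0],
  [0, 0, 5, 0],
  [0, 0, 8.5, 0],
  [-0.2, -3, 10, 0],
  [-0.4, -6.5, 10, 0],
  [-0.5, -10, 10, 0],
  [-0.6, -13.5, 10, 0],
  [-0.8, -16.5, 10, 0],
  [-0.8, -18, 10, 0],
  [-0.8, -18.6, 10, 0],
  [-0.8, -18.6, 10, 0],
  [-0.8, -18.6, 10, 0],
  [-0.8, -18.6, 10, 0],
])

```text
time: 8.92
ee_pos: [0.4457, 0.1843, 0.1022]
tcp_rot: [179.8, 0.1, -163.4]
wrist_force: [1.0, 0.0, -0.9]
opening: 0.0484
grasp_force: 42.2
```

```bash
python3 - <<'E'
from h import *
o=get_obs(); im=camera("wrist"); np.save("pics/w3.npy",im); save("w3.png",im,1.25); print(o["ee_pos"],o["tcp_rot"],o["opening"],o["time"])
E
```

```text
[0.44566351 0.18428962 0.10220875] [ 1.79835549e+02  1.36224799e-01 -1.63391086e+02] 0.04844884096500949 8.9167
```

View pics/w3.png

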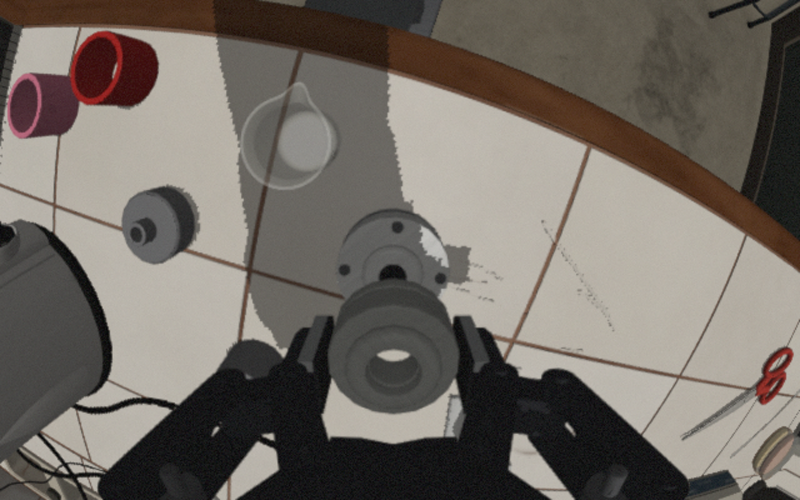

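The held ring's hole is at (393,369). The port's side screws at (344,269) and (441,278) put its face centre at (392.5,273.5), and the beaker is clear.

```bash
python3 - <<'E'
from h import *
o=get_obs()
f=lambda u,z: watz((u[0]/1.25-.1,u[1]/1.25-.1),o,z).round(4)
p=f((392.5,273.5),.030); s=f((393,369),.131)
print("port",p,"seat",s,"tcp",o["ee_pos"].round(4), "bossouter",f((393,366),.131))
R=Rtool(o); print("tool-frame offset of seat",(R.T@(s-o["ee_pos"])).round(4))
E
```

```text
port [0.447  0.1842 0.03  ] seat [0.4457 0.1839 0.131 ] tcp [0.4456 0.1843 0.1021] bossouter [0.4444 0.1836 0.131 ]
tool-frame offset of seat [-0.0001 -0.0004 -0.0289]
```

Emit:
servo_tool([
  [0.1, 0, -2, 0],
  [0.1, 0, -4, 0],
  [0.1, 0, -5, 0],
  [0.1, 0, -5.5, 0],
  [0.1, 0, -6, 0],
  [0.1, 0, -6.4, 0],
  [0.1, 0, -6.7, 0],
  [0.1, 0, -6.9, 0],
  [0.1, 0, -6.9, 0],
  [0.1, 0, -6.9, 0],
])

```text
time: 9.8
ee_pos: [0.4465, 0.1835, 0.0335]
tcp_rot: [179.8, 0.1, -163.4]
wrist_force: [-2.6, 1.0, -0.1]
opening: 0.0489
grasp_force: 42.2
```

Emit:
servo_tool([
  [0, 0, 0, 0],
  [0, 0, 0, 0],
  [0, 0, 0, 0],
  [0, 0, 0, 0],
  [0, 0, 0, 0],
  [0, 0, 0.5, 0],
  [0, 0, 2, 0],
  [0, 0, 5, 0],
  [0, 0, 9, 0],
  [2, 2, 12, 0],
  [5, 4.5, 14.5, 0],
  [8, 7, 16, 0],
  [10.5, 9.5, 16, 0],
  [11.6, 10.7, 16, 0],
  [11.6, 10.7, 16, 0],
  [11.6, 10.7, 16, 0],
  [11.6, 10.7, 16, 0],
], claw=0)

```text
time: 11.22
ee_pos: [0.5621, 0.29, 0.1932]
tcp_rot: [179.9, 0.1, -163.4]
wrist_force: [-0.7, 1.3, 0.0]
opening: 0.0852
grasp_force: 0.0
```

```bash
python3 - <<'E'
from h import *
o=get_obs(); im=camera("wrist"); np.save("pics/w4.npy",im); save("w4.png",im,1.25); print(o["ee_pos"],o["tcp_rot"],o["opening"],o["time"])
E
```

```text
[0.56214548 0.28997758 0.19322226] [ 1.79863500e+02  8.99743823e-02 -1.63436185e+02] 0.08517532769928857 11.2167
```

View pics/w4.png

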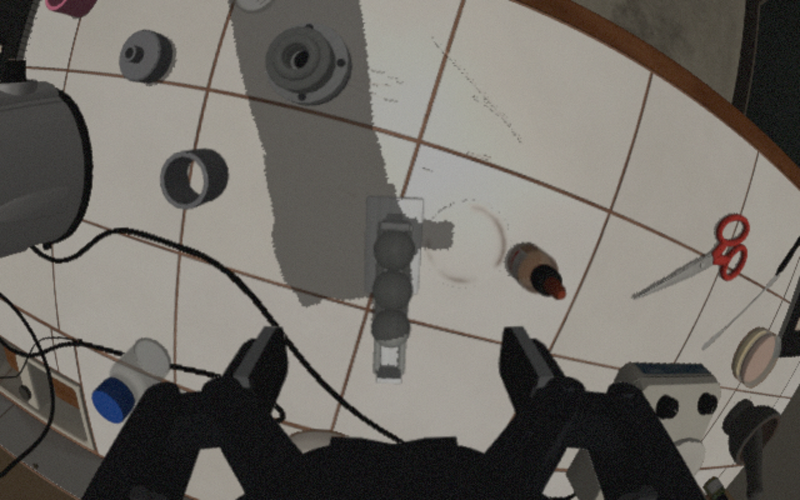

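The ring sits on the port, with its hole at (295,59). The balls are at (394,249), (392,291) and (390,328), in line with the tool.

```bash
python3 - <<'E'
from h import *
o=get_obs()
f=lambda u,z: watz((u[0]/1.25-.1,u[1]/1.25-.1),o,z).round(4)
for u,z in [((394,249),.07),((392,291),.0737),((390,328),.0773),((296,59),.062),((191,178),.044),((131,53),.046)]: print(f(u,z))
E
```

```text
[0.5635 0.2908 0.07  ]
[0.5938 0.2983 0.0737]
[0.622  0.3051 0.0773]
[0.4506 0.1851 0.062 ]
[0.5591 0.1145 0.044 ]
[0.4637 0.0245 0.046 ]
```

Emit:
servo_tool([
  [0.1, 0.1, -3, 0],
  [0.1, 0.1, -6, 0],
  [0.1, 0.1, -9, 0],
  [0.1, 0.1, -11, 0],
  [0.1, 0.1, -12.5, 0],
  [0.1, 0.1, -13, 0],
  [0.1, 0.1, -13.2, 0],
  [0.1, 0.1, -13.2, 0],
  [0.1, 0.1, -13.2, 0],
])

```text
time: 12.02
ee_pos: [0.5641, 0.2915, 0.0629]
tcp_rot: [179.8, 0.3, -163.4]
wrist_force: [0.8, -0.4, 0.3]
opening: 0.0856
grasp_force: 0.0
```

Emit:
servo_tool([
  [0, 0, 0, 0],
  [0, 0, 0, 0],
  [0, 0, 0, 0],
  [0, 0, 0, 0],
  [0, 0, 0, 0],
  [0, 0, 0, 0],
  [0, 0, 0, 0],
  [0, 0, 0, 0],
  [0, 0, 0, 0],
  [0, 0, 0, 0],
  [0, 0, 0, 0],
  [0, 0, 0, 0],
], claw=0.85, force=30)

```text
time: 13.02
ee_pos: [0.5637, 0.2914, 0.0615]
tcp_rot: [179.8, 0.2, -163.4]
wrist_force: [-0.2, -0.3, 4.1]
opening: 0.0279
grasp_force: 29.4
```

Emit:
servo_tool([
  [0, 0, 1, 0],
  [0, 0, 3, 0],
  [0, 0, 6, 0],
  [0, 0, 9, 0],
  [-2.5, -2.3, 9, 0],
  [-5, -4.6, 9, 0],
  [-7.5, -6.9, 9, 0],
  [-10, -9.2, 9, 0],
  [-11.3, -10.4, 9, 0],
  [-11.7, -10.8, 9, 0],
  [-11.7, -10.8, 9, 0],
  [-11.7, -10.8, 9, 0],
  [-11.7, -10.8, 9, 0],
])

```text
time: 14.1
ee_pos: [0.4473, 0.184, 0.1512]
tcp_rot: [179.8, 0.1, -163.4]
wrist_force: [0.0, -0.2, -0.3]
opening: 0.0281
grasp_force: 29.9
```

```bash
python3 - <<'E'
from h import *
o=get_obs(); im=camera("wrist"); s=camera("side"); np.save("pics/w5.npy",im);
a=cv2.resize(im[130:330,200:430],None,fx=2.4,fy=2.4); b=cv2.resize(s[130:290,220:360],None,fx=2,fy=2)
c=np.zeros((480,552+280,3),np.uint8); c[:480,:552]=a; c[:320,552:]=b; save("w5.png",c[:,:800]); print(o["ee_pos"],o["tcp_rot"],o["opening"],o["time"])
E
```

```text
[0.44734405 0.1840074  0.15122284] [ 1.79842182e+02  1.39961464e-01 -1.63424999e+02] 0.028078777910155336 14.1
```

View pics/w5.png

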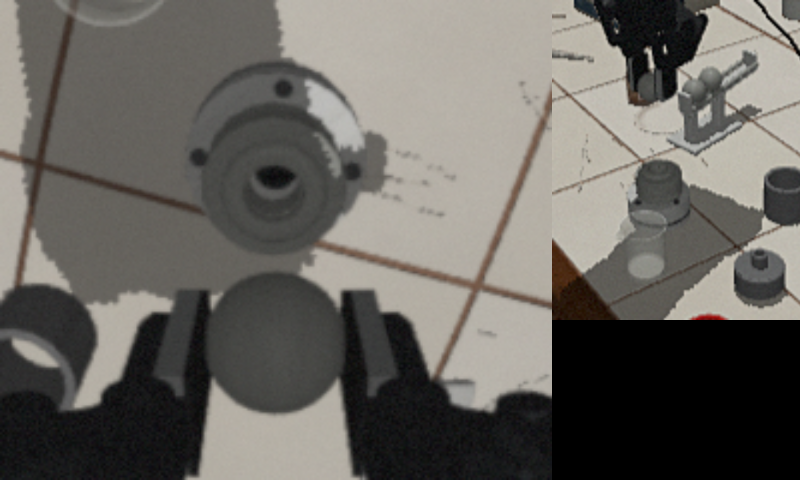

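The seat hole is centred at about (275,190) in the crop and the held ball at (276,342). The side view shows the two remaining balls rolled down to the stop.

```bash
python3 - <<'E'
from h import *
o=get_obs()
f=lambda u,z: watz((u[0]/2.4-.3+200,u[1]/2.4-.3+130),o,z)
s=f((275,190),.062); b=f((276,342),.1602); print(s.round(4),b.round(4),(s-b).round(4))
print("shoulder",f((274,184),.056).round(4), "bound", f((276,250),.056), f((201,175),.056),f((346,180),.056))
E
```

```text
[0.4465 0.1836 0.062 ] [0.4467 0.1837 0.1602] [-0.0002 -0.0001 -0.0982]
shoulder [0.4465 0.1832 0.056 ] bound [0.46938785 0.19076809 0.056     ] [0.45040962 0.15877864 0.056     ] [0.43818499 0.20608194 0.056     ]
```

Emit:
servo_tool([
  [-0.05, 0, -3, 0],
  [-0.05, 0, -5, 0],
  [-0.05, 0, -6.5, 0],
  [-0.05, 0, -7.5, 0],
  [-0.05, 0, -8.2, 0],
  [-0.05, 0, -8.6, 0],
  [-0.05, 0, -8.75, 0],
  [-0.05, 0, -8.75, 0],
  [-0.05, 0, -8.75, 0],
])

```text
time: 14.95
ee_pos: [0.4466, 0.1836, 0.0645]
tcp_rot: [179.8, 0.2, -163.4]
wrist_force: [0.9, -0.0, 0.8]
opening: 0.0277
grasp_force: 30.0
```

Emit:
servo_tool([
  [0, 0, 0, 0],
  [0, 0, 0, 0],
  [0, 0, 0, 0],
  [0, 0, 0, 0],
  [0, 0, 0, 0],
  [0, 0, 0, 0],
], claw=0.45)

```text
time: 15.45
ee_pos: [0.446, 0.1834, 0.0637]
tcp_rot: [179.9, 0.1, -163.4]
wrist_force: [-0.5, 0.5, -0.1]
opening: 0.047
grasp_force: 0.0
```

Emit:
servo_tool([
  [0, 0, 0.5, 0],
  [0, 0, 2, 0],
  [0, 0, 5, 0],
  [0, 0, 9, 0],
  [2, -1.5, 12, 0],
  [5, -3.5, 13, 0],
  [8, -5.5, 13, 0],
  [10.5, -6.8, 13, 0],
  [11.4, -7.2, 13, 0],
  [11.4, -7.2, 13, 0],
  [11.4, -7.2, 13, 0],
  [11.4, -7.2, 13, 0],
], claw=0)

```text
time: 16.45
ee_pos: [0.5592, 0.1119, 0.1938]
tcp_rot: [179.8, 0.1, -163.4]
wrist_force: [0.5, 0.8, -0.1]
opening: 0.085
grasp_force: 0.0
```

```bash
python3 - <<'E'
from h import *
o=get_obs(); im=camera("wrist"); s=camera("side"); np.save("pics/w6.npy",im); np.save("pics/s6.npy",s)
c=np.zeros((600,800,3),np.uint8); c[:500]=cv2.resize(im,None,fx=1.25,fy=1.25); c[400:600,:200]=cv2.resize(s[170:240,240:310],(200,200)); save("w6.png",c); print(o["ee_pos"],o["tcp_rot"],o["opening"],o["time"])
E
```

```text
[0.55918631 0.11194683 0.19384033] [ 1.79831782e+02  1.00376615e-01 -1.63406499e+02] 0.0849997657013245 16.45
```

View pics/w6.png

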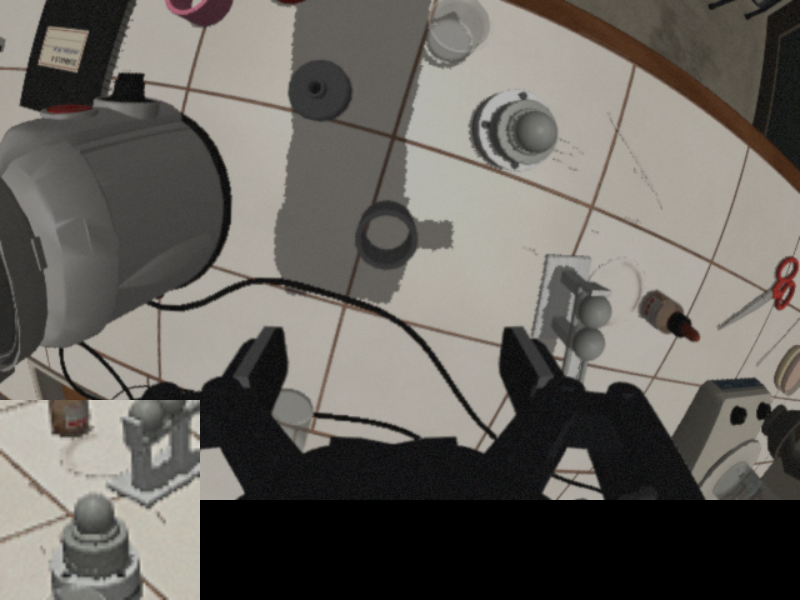

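The ball sits centred on the ring (inset). Sleeve rim centre is at (387,232) and the cap stub at (317,88).

```bash
python3 - <<'E'
from h import *
o=get_obs()
f=lambda u,z: watz((u[0]/1.25-.1,u[1]/1.25-.1),o,z).round(4)
print(f((387,232),.044),f((317,88),.046),f((538,131),.072))
# predicted rim outline vs image edge
c=get_calibration("wrist");T=np.array(c["tool_from_camera"]);R=Rtool(o)
def pw(p):
    q=T[:3,:3].T@(R.T@(np.array(p)-o["ee_pos"])-T[:3,3]); th=np.arccos(q[2]/np.linalg.norm(q)); s=np.hypot(*q[:2])
    return ((np.array([c["cx"],c["cy"]])+c["fx"]*th*q[:2]/s+.1)*1.25).round(1)
ctr=f((387,232),.044)
for z in(.044,0):
  for r in(.025,.02):
    for a in(16.6,106.6,196.6,286.6): print(z,r,a,pw([ctr[0]+r*np.cos(np.radians(a)),ctr[1]+r*np.sin(np.radians(a)),z]))
E
```

```text
[0.5565 0.1064 0.044 ] [0.4639 0.0247 0.046 ] [0.4476 0.1853 0.072 ]
0.044 0.025 16.6 [387.2 262.3]
0.044 0.025 106.6 [419. 232.]
0.044 0.025 196.6 [386.9 200.4]
0.044 0.025 286.6 [355.1 232.1]
0.044 0.02 16.6 [387.1 256.4]
0.044 0.02 106.6 [412.6 232. ]
0.044 0.02 196.6 [387.  206.8]
0.044 0.02 286.6 [361.5 232. ]
0 0.025 16.6 [387.8 246.8]
0 0.025 106.6 [415.7 219.9]
0 0.025 196.6 [387.6 192.1]
0 0.025 286.6 [359.7 219.9]
0 0.02 16.6 [387.7 241.5]
0 0.02 106.6 [410.1 219.9]
0 0.02 196.6 [387.6 197.7]
0 0.02 286.6 [365.2 219.9]
```

Emit:
servo_tool([
  [0.05, -0.5, -3, 0],
  [0.05, -0.5, -6, 0],
  [0.05, -0.5, -9, 0],
  [0.05, -0.5, -12, 0],
  [0.05, -0.5, -15, 0],
  [0.05, -0.5, -17, 0],
  [0.05, -0.5, -17.9, 0],
  [0.05, -0.5, -18.2, 0],
  [0.05, -0.5, -18.2, 0],
  [0.05, -0.5, -18.2, 0],
])

```text
time: 17.38
ee_pos: [0.5613, 0.1068, 0.0135]
tcp_rot: [179.9, 0.3, -163.4]
wrist_force: [-0.6, -0.3, 0.3]
opening: 0.0853
grasp_force: 0.0
```

Emit:
servo_tool([
  [0, 0, 0, 0],
  [0, 0, 0, 0],
  [0, 0, 0, 0],
  [0, 0, 0, 0],
  [0, 0, 0, 0],
  [0, 0, 0, 0],
  [0, 0, 0, 0],
  [0, 0, 0, 0],
  [0, 0, 0, 0],
  [0, 0, 0, 0],
], claw=0.6, force=30)

```text
time: 18.22
ee_pos: [0.5612, 0.1065, 0.013]
tcp_rot: [179.9, 0.2, -163.4]
wrist_force: [-1.3, -0.8, 6.0]
opening: 0.0496
grasp_force: 30.8
```

Emit:
servo_tool([
  [0, 0, 2, 0],
  [0, 0, 5, 0],
  [0, 0, 9, 0],
  [0, 0, 13, 0],
  [-2.5, 1.6, 15, 0],
  [-5, 3.2, 15, 0],
  [-7.5, 4.9, 15, 0],
  [-10, 6.6, 15, 0],
  [-11.3, 7.6, 15, 0],
  [-11.3, 7.6, 15, 0],
  [-11.3, 7.6, 15, 0],
  [-11.3, 7.6, 15, 0],
])

```text
time: 19.22
ee_pos: [0.4479, 0.1822, 0.1619]
tcp_rot: [179.9, 0.2, -163.4]
wrist_force: [-0.2, 0.4, -2.1]
opening: 0.0502
grasp_force: 31.7
```

```bash
python3 - <<'E'
from h import *
o=get_obs(); im=camera("wrist"); np.save("pics/w7.npy",im);
save("w7.png",im[110:360,170:470],2.4); print(o["ee_pos"],o["tcp_rot"],o["opening"],o["time"])
E
```

```text
[0.44794982 0.18222681 0.1618594 ] [ 1.79861306e+02  1.57657080e-01 -1.63428210e+02] 0.05018123072815309 19.2167
```

View pics/w7.png

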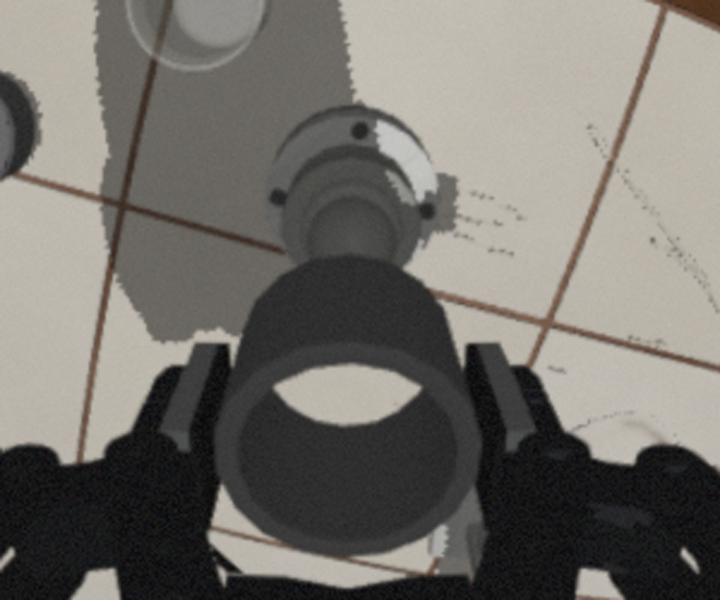

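The held sleeve's rim spans x 215–481 and y 343–556 in the crop. The seated ball (351,~235) is partly hidden behind it.

```bash
python3 - <<'E'
from h import *
from scipy.optimize import least_squares
o=get_obs(); c=get_calibration("wrist");T=np.array(c["tool_from_camera"]);R=Rtool(o)
def pw(P):
    q=(T[:3,:3].T@((R.T@(np.array(P)-o["ee_pos"]).T)-T[:3,3][:,None])).T
    th=np.arccos(q[:,2]/np.linalg.norm(q,axis=1)); s=np.hypot(q[:,0],q[:,1])
    uv=np.stack([c["cx"]+c["fx"]*th*q[:,0]/s,c["cy"]+c["fx"]*th*q[:,1]/s],1)
    return (uv+.3-[170,110])*2.4
a=np.linspace(0,2*np.pi,180)
def circ(x,y,z,r): return pw(np.stack([x+r*np.cos(a),y+r*np.sin(a),0*a+z],1))
def ext(p): return np.array([p[:,0].min(),p[:,0].max(),p[:,1].min(),p[:,1].max()])
for r,e in((.025,(215,481,343,556)),(.02,(238,458,362,545))):
  s=least_squares(lambda v:ext(circ(v[0],v[1],v[2],r))-e,[.4479,.1822,.193]); print(r,s.x.round(4),s.fun.round(1))
  s=least_squares(lambda v:ext(circ(v[0],v[1],.1929,r))-e,[.4479,.1822]); print(r,s.x.round(4),s.fun.round(1))
f=lambda u,z: watz((u[0]/2.4-.3+170,u[1]/2.4-.3+110),o,z).round(4)
print("face",f(((278+428)/2,(197+211)/2),.03),"tcp",o["ee_pos"].round(4)); print("ball-left/right mid",f((351,240),.072))
E
```

```text
0.025 [0.4521 0.183  0.1898] [ 0.4 -0.4 -0.5  0.6]
0.025 [0.4502 0.1825] [-3.1  3.1 -2.3  4.3]
0.02 [0.4485 0.1819 0.1952] [-1.5  1.5  1.6 -2. ]
0.02 [0.4499 0.1823] [ 0.7 -0.7  2.9 -4.2]
face [0.4474 0.1841 0.03  ] tcp [0.4481 0.182  0.1617]
ball-left/right mid [0.4481 0.1832 0.072 ]
```

Emit:
servo_tool([
  [-0.3, 0.15, -1, 0],
  [-0.3, 0.15, -3, 0],
  [-0.3, 0.15, -5, 0],
  [-0.3, 0.15, -7, 0],
  [-0.3, 0.15, -8, 0],
  [-0.3, 0.15, -8.5, 0],
  [-0.3, 0.15, -8.8, 0],
  [-0.3, 0.15, -9.0, 0],
  [-0.3, 0.15, -9.2, 0],
  [-0.3, 0.15, -9.25, 0],
  [-0.3, 0.15, -9.25, 0],
  [-0.3, 0.15, -9.25, 0],
])

```text
time: 20.27
ee_pos: [0.4449, 0.184, 0.0698]
tcp_rot: [179.8, 0.2, -163.4]
wrist_force: [0.8, 0.0, -1.2]
opening: 0.0496
grasp_force: 31.7
```

Emit:
servo_tool([
  [0, 0, 0, 0],
  [0, 0, 0, 0],
  [0, 0, 0, 0],
  [0, 0, 0, 0],
  [0, 0, 0, 0],
  [0, 0, 0.5, 0],
  [0, 0, 2, 0],
  [0, 0, 5, 0],
  [0, 0, 9, 0],
  [0.5, -3, 12, 0],
  [1, -7, 12.5, 0],
  [1.5, -11, 12.5, 0],
  [1.8, -14.5, 12.5, 0],
  [1.8, -15.9, 12.5, 0],
  [1.8, -16, 12.5, 0],
  [1.8, -16, 12.5, 0],
  [1.8, -16, 12.5, 0],
], claw=0)

```text
time: 21.68
ee_pos: [0.4626, 0.0244, 0.1944]
tcp_rot: [179.8, 0.1, -163.4]
wrist_force: [-0.2, -0.4, -0.2]
opening: 0.0854
grasp_force: 0.0
```

```bash
python3 - <<'E'
from h import *
o=get_obs(); im=camera("wrist"); s=camera("side"); np.save("pics/w8.npy",im)
c=np.zeros((480,800,3),np.uint8); c[:,:500]=cv2.resize(im[100:260,230:396+1][:, :167],(500,480)); c[:400,500:]=cv2.resize(s[140:260,230:320],(300,400)); save("w8.png",c); print(o["ee_pos"],o["tcp_rot"],o["q"],o["opening"],o["time"])
E
```

```text
[0.46257933 0.02441022 0.19442787] [ 1.79836533e+02  1.44226312e-01 -1.63438358e+02] [  2.90200102  -7.58307647  -6.34518309  91.13634971   0.19290271
 -13.65967591] 0.08539326154272193 21.6833
```

View pics/w8.png

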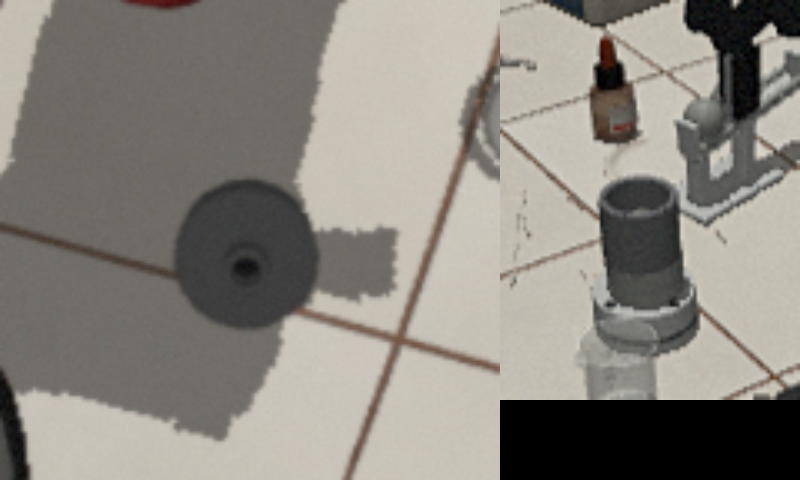

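The sleeve sits square on the ring. The cap's stub is at (245,267) and its head's centre at (246,254) in the crop.

```bash
python3 - <<'E'
from h import *
o=get_obs()
f=lambda u,z: watz((u[0]/2.994-.33+230,u[1]/3-.33+100),o,z).round(4)
print(f((245,267),.046),f((246,255),.032))
E
```

```text
[0.4619 0.0218 0.046 ] [0.4613 0.0219 0.032 ]
```

Emit:
servo_tool([
  [0, -0.25, -3, 0],
  [0, -0.25, -6, 0],
  [0, -0.25, -9, 0],
  [0, -0.25, -12, 0],
  [0, -0.25, -15, 0],
  [0, -0.25, -17.4, 0],
  [0, -0.25, -18.4, 0],
  [0, -0.25, -18.8, 0],
  [0, -0.25, -18.8, 0],
  [0, -0.25, -18.8, 0],
])

```text
time: 22.62
ee_pos: [0.4634, 0.0218, 0.0076]
tcp_rot: [179.9, 0.2, -163.4]
wrist_force: [0.6, 0.5, 0.8]
opening: 0.0856
grasp_force: 0.0
```

Emit:
servo_tool([
  [0, 0, 0, 0],
  [0, 0, 0, 0],
  [0, 0, 0, 0],
  [0, 0, 0, 0],
  [0, 0, 0, 0],
  [0, 0, 0, 0],
  [0, 0, 0, 0],
  [0, 0, 0, 0],
  [0, 0, 0, 0],
  [0, 0, 0, 0],
], claw=0.6)

```text
time: 23.45
ee_pos: [0.4632, 0.0214, 0.0075]
tcp_rot: [179.9, 0.2, -163.4]
wrist_force: [-1.0, -0.3, 6.9]
opening: 0.0491
grasp_force: 30.5
```

Emit:
servo_tool([
  [0, 0, 2, 0],
  [0, 0, 5, 0],
  [0, 0, 9, 0],
  [0, 0, 13, 0],
  [0, 0, 17, 0],
  [-0.3, 3, 18, 0],
  [-0.7, 6.5, 18, 0],
  [-1, 10, 18, 0],
  [-1.4, 13.5, 18, 0],
  [-1.7, 15.8, 18, 0],
  [-1.7, 16.2, 18, 0],
  [-1.7, 16.2, 18, 0],
  [-1.7, 16.2, 18, 0],
  [-1.7, 16.2, 18, 0],
])

```text
time: 24.62
ee_pos: [0.4457, 0.1825, 0.1863]
tcp_rot: [179.9, 0.1, -163.5]
wrist_force: [-0.6, 0.0, -0.8]
opening: 0.0487
grasp_force: 31.8
```

```bash
python3 - <<'E'
from h import *
o=get_obs(); im=camera("wrist"); np.save("pics/w9.npy",im);
save("w9.png",im[110:360,170:470],2.4); print(o["ee_pos"],o["tcp_rot"],o["opening"],o["time"])
E
```

```text
[0.44569804 0.18252719 0.18631748] [ 1.79864644e+02  1.28295503e-01 -1.63486716e+02] 0.048713406502933085 24.6167
```

View pics/w9.png

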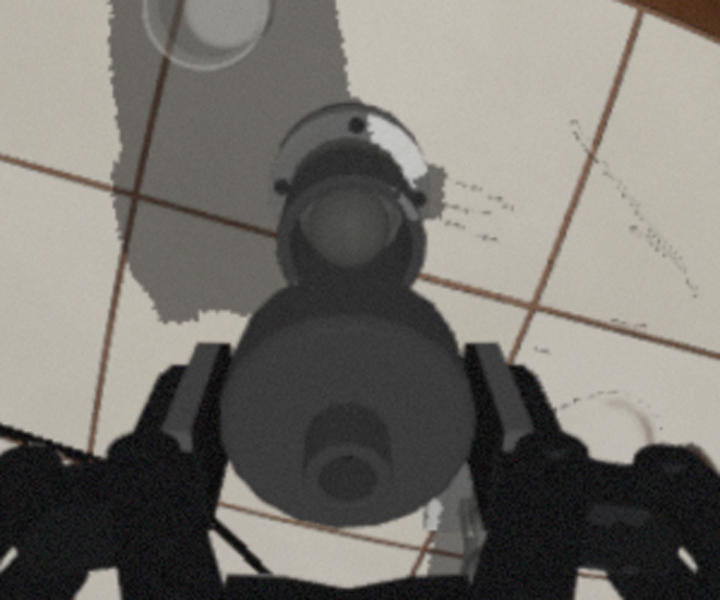

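The held cap's head spans x 219–475 and y 316–527 in the crop, with the stub at (347,475). The sleeve rim spans x 276–426 with its top edge at y 175, and the ball is inside.

```bash
python3 - <<'E'
from h import *
from scipy.optimize import least_squares
o=get_obs(); c=get_calibration("wrist");T=np.array(c["tool_from_camera"]);R=Rtool(o)
def pw(P):
    q=(T[:3,:3].T@((R.T@(np.array(P)-o["ee_pos"]).T)-T[:3,3][:,None])).T
    th=np.arccos(q[:,2]/np.linalg.norm(q,axis=1)); s=np.hypot(q[:,0],q[:,1])
    return (np.stack([c["cx"]+c["fx"]*th*q[:,0]/s,c["cy"]+c["fx"]*th*q[:,1]/s],1)+.3-[170,110])*2.4
a=np.linspace(0,2*np.pi,180)
def ext(x,y,z,r):
    p=pw(np.stack([x+r*np.cos(a),y+r*np.sin(a),0*a+z],1)); return np.array([p[:,0].min(),p[:,0].max(),p[:,1].min(),p[:,1].max()])
h=least_squares(lambda v:ext(*v,.2108,.025)-(219,475,316,527),[.446,.182]); print("head",h.x.round(4),h.fun.round(1))
s=least_squares(lambda v:(ext(*v,.100,.025)-(276,426,175,0))[:3],[.446,.182]); print("sleeve",s.x.round(4),s.fun.round(1))
f=lambda u,z: watz((u[0]/2.4-.3+170,u[1]/2.4-.3+110),o,z).round(4)
print("stub",f((347,475),.2248),"ball",f((350,215),.072),"tcp",o["ee_pos"].round(4))
E
```

```text
head [0.446  0.1821] [-3.4  3.4 -2.6  4.6]
sleeve [0.4477 0.1842] [-1.2  1.2  0.1]
stub [0.4456 0.1819 0.2248] ball [0.4446 0.183  0.072 ] tcp [0.4457 0.1824 0.1863]
```

Emit:
servo_tool([
  [0.12, 0.2, -2, 0],
  [0.12, 0.2, -4, 0],
  [0.12, 0.2, -6, 0],
  [0.12, 0.2, -7.2, 0],
  [0.12, 0.2, -7.7, 0],
  [0.12, 0.2, -8.0, 0],
  [0.12, 0.2, -8.3, 0],
  [0.12, 0.2, -8.6, 0],
  [0.12, 0.2, -8.65, 0],
  [0.12, 0.2, -8.65, 0],
  [0.12, 0.2, -8.65, 0],
])

```text
time: 25.58
ee_pos: [0.447, 0.1855, 0.1002]
tcp_rot: [179.8, 0.2, -163.4]
wrist_force: [0.2, 0.7, -1.7]
opening: 0.049
grasp_force: 31.8
```

Seated with low force. Now release, retreat and check.

Emit:
servo_tool([
  [0, 0, 0, 0],
  [0, 0, 0, 0],
  [0, 0, 0, 0],
  [0, 0, 0, 0],
  [0, 0, 0, 0],
  [0, 0, 0, 0],
  [0, 0, 0.5, 0],
  [0, 0, 2, 0],
  [0, 0, 5, 0],
  [0, 0, 9, 0],
  [0, 0, 12, 0],
  [0, -4, 12, 0],
  [0, -8, 12, 0],
  [0, -12, 12, 0],
  [0, -15, 12, 0],
  [0, -15, 12, 0],
  [0, -15, 12, 0],
], claw=0)

```text
time: 27.0
ee_pos: [0.4468, 0.0341, 0.2202]
tcp_rot: [179.9, 0.2, -163.6]
wrist_force: [1.1, -0.1, -0.4]
opening: 0.0851
grasp_force: 0.0
```

```bash
python3 - <<'E'
from h import *
s=camera("side"); a=camera("scene"); o=get_obs()
c=np.zeros((600,800,3),np.uint8); c[:,:400]=cv2.resize(s[130:280,230:330],(400,600),interpolation=cv2.INTER_CUBIC); c[:,400:]=cv2.resize(a[130:280,260:360],(400,600),interpolation=cv2.INTER_CUBIC)
save("fin.png",c); print(o["ee_pos"],o["time"])
x,y=.4465,.184
print("expected px side", [((proj("side",p)[0]-[230,130])*4).round() for p in ([x,y,.138],[x,y,.124],[x,y,.03])])
E
```

```text
[0.44681337 0.03571667 0.21994935] 27.1
expected px side [array([160., 210.]), array([162., 234.]), array([172., 383.])]
```

View pics/fin.png

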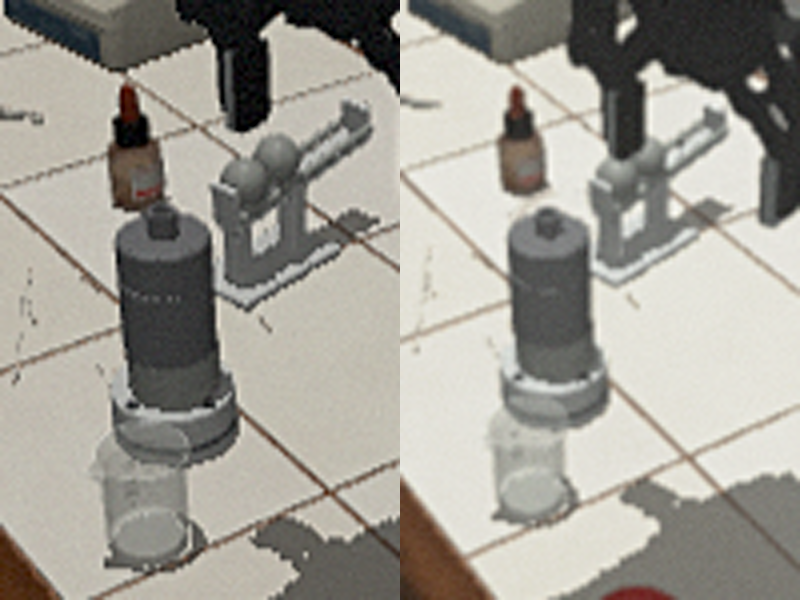

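The stack is seated and straight: the stub top is at (162,210), against (160,210) expected. Two balls are at the stop, and the beaker and dropper haven't moved.

```bash
python3 -c "
from workcell import *
print(job_done())"
```

```text
the job is handed in; nothing more can be done
None
```

The check valve is built on the pump port (seat ring, end ball, sleeve, cap); the final pictures show it straight and fully seated, the second and third balls at the stop, and the beaker and dropper unmoved. It is handed in after about 27 s; no verdict was returned.

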